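# One more turn on the sample press

### The arm

A 7-joint arm with a two-finger parallel gripper is mounted at the origin on the work surface. World frame = base frame: x ahead of the robot, y to its left, z up, the work surface at z = 0. Lengths are in m, angles in rad, forces in N, time in s.
With the tool pointing down it reaches from about 0.425 to 0.95 m from the base axis. Payload 16.7 kg.
Tool frame: the origin (TCP) lies midway between the tips of the shut fingers; the grasp point (between the pads) lies 19 mm behind it (bot.grasp_offset is the distance from the TCP to the grasp point, in m); z points along the fingers, y is the line along which they close (so a half turn about z gives the same grasp; the last joint's range is limited). The gripper opens to 94 mm and grips with 3 to 60 N. Pads are 16 mm wide; open, the fingers measure 119 mm over their backs; the gripper's body (75 mm by 177 mm) begins 78 mm behind the grasp point.
Start: joints at [1.008, 0.426, 0.074, 1.606, -0.034, 1.111, -0.067], TCP at [0.271, -0.618, 0.205] pointing down, gripper open.
Joint ranges: [-2.85, 2.85], [-0.5, 2.14], [-1.23, 1.37], [0.21, 2.46], [-1.02, 4.16], [0.16, 2.05], [-2.73, 2.73]. Speed limits (rad/s): [1.89, 1.89, 2.39, 2.39, 3.01, 3.01, 3.01].

### API

Orientations are given as a unit quaternion [x, y, z, w].
In Python, from cell import bot gives the robot as it stands.
- The arm moves only by the tool drive_tool, never from a script. Its argument "motion" is a list of rows, each a list of 3 entries, a list of its own where there are three numbers: the shift along the tool's x, y, z in m, then the turn about the tool's z in rad, then the closure, from -1 (fully open) to 1 (shut), so that 0 is half open. In form: [[[tx, ty, tz], roll, fingers], ...]. A call has 1 to 10 rows; each row shifts and turns the commanded pose from where the row before left it, along the tool's axes as they then stand; what a row does not reach is not made up. A row lasts 1/10 s, in which the tool goes at most 50 mm and 8.59 degrees, less where a joint would pass 70% of its speed; a pose out of reach is approached as far as the arm can. A call with a gripper value outside its range is refused whole. The fingers move at their own pace and stop on an object; "force" is the grip in N (left out, the last holds). Time passes only in rows, so rows that do not move let the fingers close. It gives the time, the measured TCP pose, the force, the opening and the grip force at its end, in the units of the state.
- bot.state(): the state, without advancing time (a new reading comes with each control period).
- bot.snapshot(name): name is "scene" or "top" or "wrist"; returns the picture (384x512x3 uint8, red, green, blue); there is no depth.
- bot.camera_params(name): a dict with "fov_y" (degrees; the focal length in pixels is half the picture's height over the tangent of half this angle, whatever the lens; pixels are square), "cx", "cy" (the principal point, pixels), "R" (3x3) and "t" (3): a world point X has camera coordinates R X + t. Camera axes: x right, y down, z forward; pixel columns grow to the right and rows downward; lengths in m; the calibration is good to about 2 mm. A picture is of the moment at which its call begins: read the wrist's pose just before it. camera_params takes no time and is no camera call; for the wrist camera it gives the pose at the moment of the call.
- bot.close_job(): hands the job in; it is judged then, once.
Trained networks look in the newest picture that a camera, given by its name, has taken for a name from the list of things; names that differ only in an ending like _2 or _b are one class to them, and where a whole thing is asked for, a point or a joint stands for the part that bears it (a point fixed in the world has none). Each returns a list of dicts, best first, with "score" (0 to 1); they miss things now and then, are a little off and sometimes report something else, mostly with a low value. They report only what shows in the picture. A call takes as long as a camera call. They do not tell look-alikes from the thing itself.
- bot.look_for(camera, target): "xy" ([column, row] as shares, 0 to 1, of the picture: columns of its width, rows of its height, amid what is visible of it).
- bot.outline_of(camera, target): "region" (384x512 bool, what is visible of it) and "xy" ([column, row] as shares, 0 to 1, of the picture: columns of its width, rows of its height, amid what is visible of it).
- bot.spot_point(camera, target): "xy" ([column, row] as shares, 0 to 1, of the picture: columns of its width, rows of its height: a listed point, or the origin of a listed thing).
The state is a dict: "clock": time; "joints": joint angles; "joint_vel": joint speeds; "joint_torque": joint torques, N m; "tool_pos": TCP position; "eef_rot": TCP orientation; "contact_force": force on the tool from outside, world axes, zero at the start; "torque": the same for the moment, N m; "width": finger opening in m; "gripper_force": force on a finger pad.
Only numpy, scipy, OpenCV 4.12 (cv2) and the standard library are available. Lean on these libraries where they do the work, as an engineer would, in place of code of your own. Each camera call takes 0.05 s, during which the arm holds its last target. There are 200 camera calls.

### The job

Tighten the sample press on the lab bench by exactly one turn: push its hand wheel round clockwise (seen from above) by the upright handle, until the handle is back just where it started, then leave it clear. Push the handle gently with the fingers without gripping it, do not turn the wheel by its rim or spokes, and leave everything else on the bench where it stands.

Things in the scene. Friction and masses are not known exactly. Their poses are not given: they have to be found in the camera images.
- wheel (a joint): angle of the press's hand wheel about its vertical axis, rad; grows as it turns clockwise seen from above. It starts anywhere between 0 and 2.5, with hard stops at 0 and 11.5. It turns stiffly (about 4 to 5 N at the handle), does not coast or spring back, and stays where it is left
- hub (a point): centre of the top face of the wheel's 34 mm hub, on the wheel's vertical axis, 194 mm above the table. The wheel is level: a bare metal rim 150 mm in diameter (to its centre line) of 12 mm round bar, with three spokes 120 degrees apart; the top of the rim is 185 mm above the table. It sits on a round steel screw press (foot 210 mm across, pot, and a bridge on two columns under the wheel), fixed to the table; its place and heading vary
- grip (a point): centre of the wheel's handle: a black upright block, 24 mm square and 60 mm tall (185 to 245 mm above the table; this point is at 215 mm), standing on the rim at the end of one spoke, 75 mm from the wheel's axis; it turns with the wheel, two faces square to the spoke's tangent
- grip_back: trailing half of the handle (the side to push on for a clockwise turn), 12 mm thick; origin at the middle of the whole handle's foot
- grip_front: leading half of the handle, 12 mm thick; origin at the middle of the whole handle's foot
- rim: the wheel's rim and spokes; origin on the wheel's axis, 179 mm above the table; its -x axis points to the handle
- wash_bottle: loose white wash bottle with a blue cap and bent spout, 66 mm across, 212 mm tall, near the press; origin under its centre
- jar: loose white specimen jar, 40 mm across, 75 mm tall, beside the press; origin under its centre
- dishes: loose stack of clear dishes, 90 mm across, 56 mm tall, beside the press; origin under its centre
- beaker: loose glass beaker, 80 mm across, 105 mm tall, to the robot's right; origin under its centre
- tube_rack: loose grey rack with twelve capped tubes, 110 x 75 mm, 56 mm tall, to the robot's left; origin under its centre
- spatula: loose spatula lying on the table, 200 mm long, near right of the robot
- spray: loose white bottle, 52 mm across, 150 mm tall, to the far right; origin under its centre
There are look-alikes about, which are no part of the job. What is shaped like the part that bears wheel but blue is not meant.

How it is judged:
On the way, in this order (a step that is already met when the one before it is completed fails the run):
1. the handle passes the far side of its circle (more than 130 mm from where it started) (distance of grip from where it was at the start of the episode above 0.13 m).
2. the handle is back within 16 mm of where it started after one clockwise turn (distance of grip from where it was at the start of the episode below 0.016 m and value of joint wheel between 5.5 and 9.5 rad), for 0.1 s.
At the end, for the whole second after the job is handed in: The wheel has made one clockwise turn: its handle is within 16 mm (12 degrees) of where it started, with the wheel's angle between 5.5 and 9.5 rad (one turn more, not none or two), and the wheel is at rest (under 0.05 rad/s) (all of step 2 and velocity of joint wheel between -0.05 and 0.05 rad/s); the robot touches nothing.
It fails at once if the handle is gripped: pressed by the fingers with more than 4 N on its leading and its trailing half at once (contact force between the fingers and grip_front above 4 N and contact force between the fingers and grip_back above 4 N).
It fails at once if the handle is pushed roughly, with more than 30 N (contact force between the fingers and grip_front above 30 N or contact force between the fingers and grip_back above 30 N).
It fails at once if the rim or spokes are pushed with more than 8 N (contact force between any of the fingers, the arm and rim above 8 N).
It fails at once if another thing on the bench is lifted, carried or shifted by more than 20 mm (distance of any of wash_bottle, jar, dishes, beaker, tube_rack, spatula, spray from where it was at the start of the episode above 0.02 m).
It fails at once if a standing thing is tipped over (angle between any of wash_bottle, jar, dishes, beaker, tube_rack, spray's own z axis and vertical above 0.5 rad).
It also fails if it takes over 61 s, if anything falls off the work surface, if the arm or the gripper's body presses on something with over 40 N, if the wrist force passes 120 N, or if a joint passes its speed limit or range.

## Working session

There is one attempt and no reset: what is moved stays moved. The work goes in short steps, Python scripts to look and compute and a tool call to move; the robot and the scene stay as the last step left them, time stands still between calls to the robot, and variables do not carry over. Pictures are saved under pics/ and viewed, at most 10 in all, crops included, and the job is handed in when it is done.

Besides the shell and the picture viewer there is one more tool, called after "Emit:" in YAML: its name, and indented under it one key for each argument. drive_tool: Moves the arm, as the interface text tells. Its arguments: {"type":"object","properties":{"motion":{"type":"array","items":{"type":"array"}},"force":{"type":"number"}},"required":["motion"]}

```bash
mkdir -p pics; cat > h.py <<'E'
from cell import bot
import numpy as np, cv2
def ray(cam,xy,z,P=None):
    P=P or bot.camera_params(cam); f=192/np.tan(np.radians(P['fov_y'])/2)
    u,v=xy[0]*512,xy[1]*384
    R=np.array(P['R']);t=np.array(P['t']);c=-R.T@t
    d=R.T@np.array([(u-P['cx'])/f,(v-P['cy'])/f,1]); return c+d*(z-c[2])/d[2]
E
python3 - <<'E'
from h import *
s=bot.state();print(s['clock'],s['tool_pos'],s['eef_rot'],s['width'])
ims=[]
for c in ['scene','top']:
    im=bot.snapshot(c);ims.append(im)
    cv2.imwrite(f'pics/{c}0.png',cv2.resize(im[:,:,::-1],(800,600)))
    for n,z in [('hub',.194),('grip',.215),('wash_bottle',0),('jar',0),('dishes',0),('beaker',0),('tube_rack',0),('spray',0)]:
        for r in bot.spot_point(c,n)[:3]: print(c,n,round(r['score'],2),np.multiply(r['xy'],[800,600]).round(),ray(c,r['xy'],z).round(3))
E
```

```text
0.0 [ 0.27121866 -0.61763596  0.20480164] [ 9.78672875e-01  2.05423997e-01 -1.61016273e-04 -5.99727754e-04] 0.09411366532244379
scene hub 0.85 [475. 168.] [0.245 0.25  0.194]
scene hub 0.81 [421. 287.] [0.521 0.042 0.194]
scene hub 0.59 [276. 346.] [ 0.574 -0.24   0.194]
scene grip 0.91 [245. 321.] [ 0.522 -0.281  0.215]
scene grip 0.75 [448. 146.] [0.183 0.211 0.215]
scene grip 0.74 [421. 289.] [0.542 0.034 0.215]
scene wash_bottle 0.68 [534. 365.] [0.634 0.252 0.   ]
scene jar 0.78 [378. 401.] [ 0.625 -0.075  0.   ]
scene dishes 0.78 [480. 306.] [0.463 0.2   0.   ]
scene beaker 0.92 [165. 395.] [ 0.492 -0.477  0.   ]
scene tube_rack 0.95 [638. 314.] [0.581 0.515 0.   ]
scene spray 0.94 [187. 470.] [ 0.662 -0.451  0.   ]
scene spray 0.3 [377. 403.] [ 0.629 -0.079  0.   ]
top hub 0.94 [383. 298.] [0.529 0.058 0.194]
top hub 0.85 [524. 277.] [ 0.57  -0.24   0.194]
top grip 0.86 [375. 329.] [0.46  0.075 0.215]
top grip 0.58 [311. 471.] [0.178 0.203 0.215]
top wash_bottle 0.92 [305. 268.] [0.639 0.25  0.   ]
top jar 0.7 [440. 273.] [ 0.624 -0.075  0.   ]
top jar 0.53 [305. 269.] [0.636 0.25  0.   ]
top dishes 0.7 [321. 343.] [0.459 0.209 0.   ]
top dishes 0.63 [384. 294.] [0.574 0.061 0.   ]
top beaker 0.69 [615. 323.] [ 0.497 -0.485  0.   ]
top tube_rack 0.9 [195. 292.] [0.585 0.511 0.   ]
top spray 0.78 [597. 259.] [ 0.652 -0.453  0.   ]
```

View pics/scene0.png

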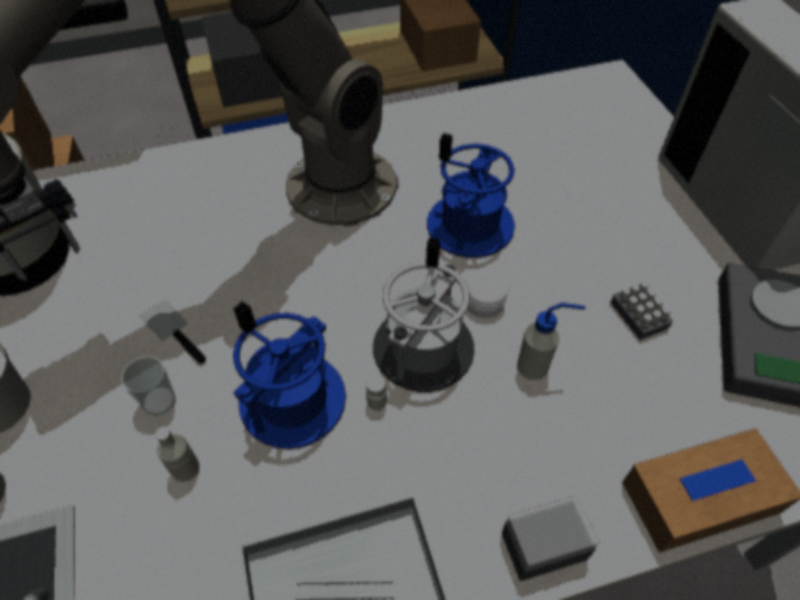

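View pics/top0.png

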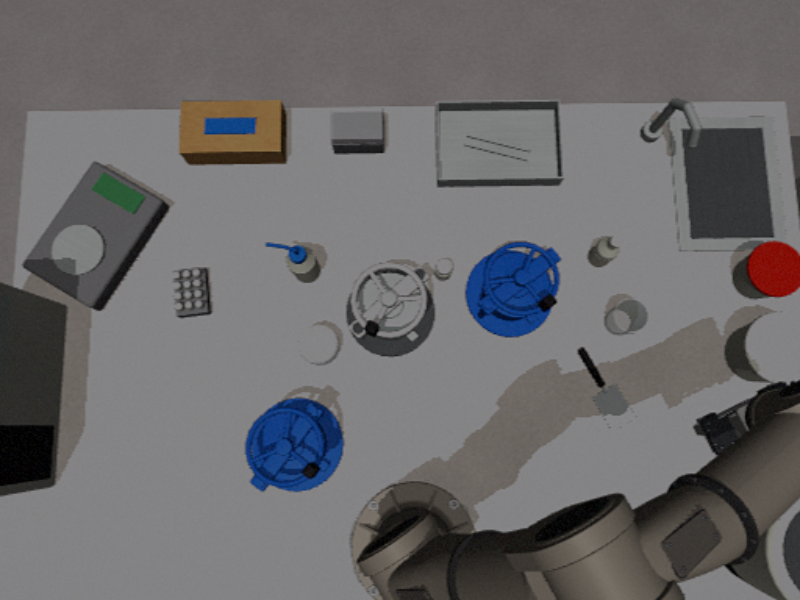

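The picture shows three presses. In the top view they are blue at (295,445), blue at (515,285) and bare metal at (390,305). The bare metal one fits the description, since the blue ones are look-alikes. I'll confirm it in an enlarged crop and raise the arm.

```bash
python3 - <<'E'
from h import *
im=bot.snapshot('top')
c=im[150:240,205:295,::-1]
cv2.imwrite('pics/crop.png',cv2.resize(c,(585,585),interpolation=cv2.INTER_CUBIC))
for n,z in [('grip',.215),('hub',.194),('grip_back',.185),('rim',.179)]:
    for r in bot.spot_point('top',n)[:2]: print(n,round(r['score'],2),(np.multiply(r['xy'],[512,384])-[205,150])*6.5,ray('top',r['xy'],z).round(3))
# handle top at crop px -> world
np.save('pics/dummy.npy',0)
E
```

```text
grip 0.94 [-53.2168 969.8832] [0.186 0.209 0.215]
grip 0.73 [945.1832 281.9856] [ 0.512 -0.283  0.215]
hub 0.91 [-147.3992  882.024 ] [0.227 0.258 0.194]
hub 0.8 [847.6728 177.4032] [ 0.57  -0.24   0.194]
grip_back 0.62 [246.3032 394.5552] [0.464 0.066 0.185]
grip_back 0.49 [927.5448 300.9552] [ 0.508 -0.28   0.185]
rim 0.95 [839.02   190.3824] [ 0.567 -0.238  0.179]
rim 0.68 [286.572  274.9968] [0.526 0.045 0.179]
```

View pics/crop.png

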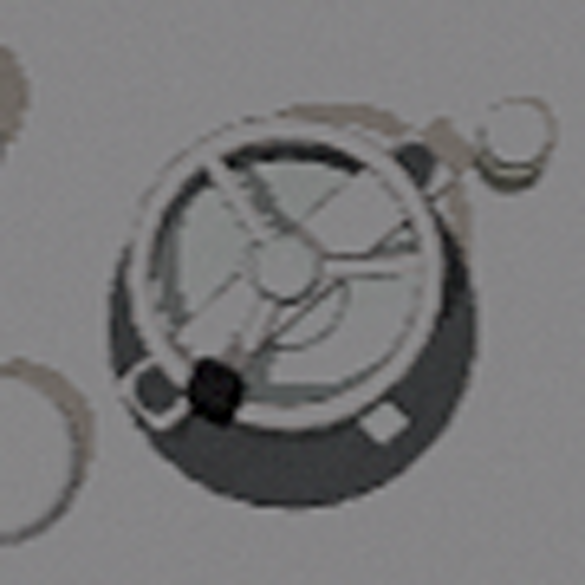

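Emit:
drive_tool:
  motion:
    - [[0,0,-0.04],0.14,1]
    - [[0,0,-0.04],0.14,1]
    - [[0,0,-0.04],0.1337,1]
    - [[0,0,-0.02],0,1]

```text
clock: 1.55
tool_pos: [0.2717, -0.6187, 0.3494]
eef_rot: [1.0, -0.003, 0.001, 0.002]
contact_force: [0.4, 0.3, -0.4]
width: 0.0653
gripper_force: 0.0
```

The crop confirms the bare-metal press: hub at (287,267), handle top at (216,388), one spoke pointing right. The handle's spoke is then at about 150° in the world frame.

```bash
python3 - <<'E'
from h import *
for n,p,z in [('hub',(287,267),.194),('griptop',(216,388),.24),('rimc',(288,273),.182)]:
    q=(np.array(p)/6.5+[205,150])/[512,384]; print(n,ray('top',q,z).round(4))
E
```

```text
hub [0.5278 0.0442 0.194 ]
griptop [0.4605 0.0783 0.24  ]
rimc [0.5268 0.044  0.182 ]
```

Emit:
drive_tool:
  motion:
    - [[0.02,-0.045,0],0,1]
    - [[0.02,-0.045,0],0,1]
    - [[0.02,-0.045,0],0,1]
    - [[0.02,-0.045,0],0,1]
    - [[0.02,-0.045,0],0,1]
    - [[0.02,-0.045,0],0,1]
    - [[0.02,-0.045,0],0,1]
    - [[0.02,-0.045,0],0,1]
    - [[0.0,-0.045,0],0,1]
    - [[0,-0.045,0],0,1]

```text
clock: 2.55
tool_pos: [0.4314, -0.166, 0.3455]
eef_rot: [1.0, 0.0, 0.0, 0.0]
contact_force: [0.7, -0.3, 1.3]
width: 0.0005
gripper_force: 0.0
```

Emit:
drive_tool:
  motion:
    - [[0.002,-0.04,0],0,1]
    - [[0.002,-0.04,0],0,1]
    - [[0.002,-0.04,0],0,1]
    - [[0.002,-0.04,0],0,1]
    - [[0.0,-0.024,0],0,1]
    - [[0,0,0],0,1]

```text
clock: 3.15
tool_pos: [0.4392, 0.0192, 0.3458]
eef_rot: [1.0, 0.002, 0.0, -0.0]
contact_force: [-0.4, -1.3, 0.1]
width: 0.0002
gripper_force: 0.0
```

```bash
python3 - <<'E'
from h import *
s=bot.state();print(s['clock'],s['tool_pos'],s['eef_rot'])
P=bot.camera_params('wrist');im=bot.snapshot('wrist')
f=192/np.tan(np.radians(P['fov_y'])/2)
def px(X):
    c=np.array(P['R'])@X+P['t'];return c[:2]/c[2]*f+[P['cx'],P['cy']]
o=im[:,:,::-1].copy()
H=np.array([.527,.044]);a=np.radians(153)
for X in [(*H,.194),(*(H+.075*np.array([np.cos(a),np.sin(a)])),.245)]+[(*(H+.075*np.array([np.cos(t),np.sin(t)])),.185) for t in np.arange(0,6.2,.3)]:
    u=px(np.array(X));cv2.circle(o,tuple(int(v) for v in u),2,(0,0,255),-1)
cv2.imwrite('pics/w1.png',cv2.resize(o,(800,600)))
E
```

```text
3.15 [0.43920011 0.01917315 0.34580056] [ 9.99997168e-01  2.35092828e-03  3.37601378e-04 -1.54682075e-04]
```

View pics/w1.png

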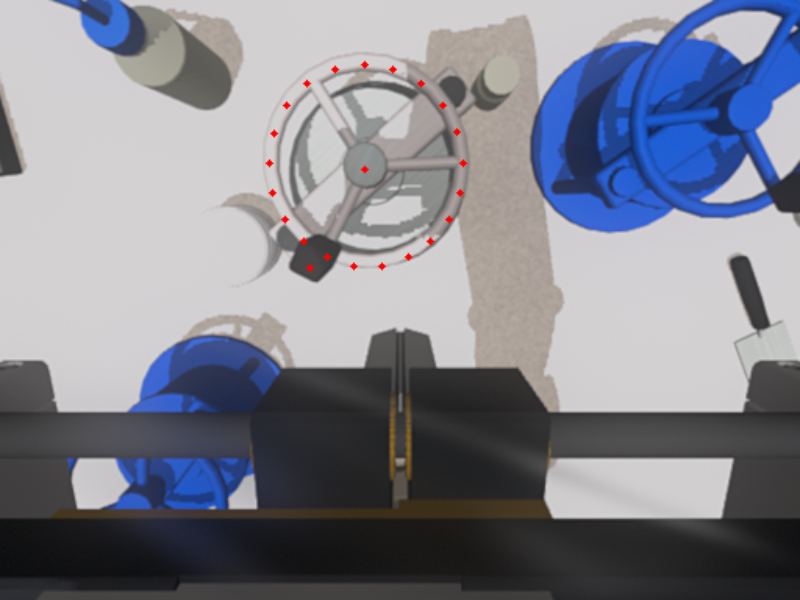

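The wrist view shows the hub at (367,164), about 5 px above my estimate. That puts the hub near (0.530, 0.043) and the handle at about 152°. The fingers are on the trailing side, so I'll descend and work out the arc rows.

Emit:
drive_tool:
  motion:
    - [[0,0,0.04],0,1]
    - [[0,0,0.04],0,1]
    - [[0,0,0.04],0,1]
    - [[0,0,0.02],0,1]
    - [[0,0,0],0,1]
    - [[0.002,-0.01,0],0,1]
    - [[0.002,-0.01,0],0,1]
    - [[0,0,0],0,1]

```text
clock: 4.0
tool_pos: [0.4444, 0.0378, 0.2069]
eef_rot: [1.0, 0.001, 0.001, -0.0]
contact_force: [0.3, 0.5, 0.8]
width: 0.0003
gripper_force: 0.0
```

```bash
cat > path.py <<'E'
from h import *
import sys
H=np.array([.530,.043])
def tcp(deg,gap=0,r=.075):
    a=np.radians(deg);b=np.array([-np.sin(a),np.cos(a)])
    return H+r*np.array([np.cos(a),np.sin(a)])+b*(.012+.008*abs(b[0])+.0125*abs(b[1])+gap)
def rows(a0,step,n):
    s=bot.state();p=s['tool_pos'];q=np.array(p[:2]);out=[]
    print(s['clock'],p.round(4),s['contact_force'].round(1),'z corr',round(p[2]-.206,4))
    for i in range(1,n+1):
        t=tcp(a0-step*i);d=np.round(t-q,3);q=q+d;out.append([d[0],round(-d[1],3)])
    print(a0-step*n,q.round(4));print(np.array(out).tolist())
if __name__=='__main__': rows(*map(float,sys.argv[1:3]),int(sys.argv[3]))
E
python3 path.py 152 5 10
```

```text
4.0 [0.4444 0.0378 0.2069] [0.3 0.5 0.8] z corr 0.0009
102.0 [0.4924 0.1118]
[[0.008, -0.024], [0.002, -0.006], [0.003, -0.007], [0.003, -0.006], [0.004, -0.007], [0.004, -0.005], [0.005, -0.006], [0.006, -0.005], [0.006, -0.004], [0.007, -0.004]]
```

Emit:
drive_tool:
  motion:
    - [[0.002,-0.005,0],0,1]
    - [[0.002,-0.005,0],0,1]
    - [[0.002,-0.004,0],0,1]
    - [[0.001,-0.004,0],0,1]
    - [[0.001,-0.004,0],0,1]
    - [[0.001,-0.004,0],0,1]
    - [[0.001,-0.004,0],0,1]
    - [[0.002,-0.004,0],0,1]
    - [[0.002,-0.003,0],0,1]

```text
clock: 4.9
tool_pos: [0.4573, 0.0731, 0.2054]
eef_rot: [1.0, -0.0, -0.0, 0.0]
contact_force: [-1.4, -4.5, 0.5]
width: 0.0009
gripper_force: 2.1
```

```bash
python3 - <<'E'
from path import *
p=bot.state()['tool_pos']
for a in np.arange(152,120,-3.): print(a,tcp(a).round(4))
E
python3 path.py 137 5 10
```

```text
152.0 [0.4512 0.0546]
149.0 [0.4519 0.0586]
146.0 [0.4528 0.0627]
143.0 [0.454  0.0667]
140.0 [0.4554 0.0707]
137.0 [0.457  0.0747]
134.0 [0.4589 0.0786]
131.0 [0.461  0.0824]
128.0 [0.4633 0.0861]
125.0 [0.4659 0.0897]
122.0 [0.4687 0.0931]
4.9 [0.4573 0.0731 0.2054] [-1.4 -4.5  0.5] z corr -0.0006
87.0 [0.5133 0.1191]
[[0.003, -0.008], [0.004, -0.006], [0.004, -0.006], [0.006, -0.005], [0.005, -0.005], [0.007, -0.005], [0.006, -0.004], [0.007, -0.003], [0.008, -0.002], [0.006, -0.002]]
```

Emit:
drive_tool:
  motion:
    - [[0.003,-0.008,0],0,1]
    - [[0.004,-0.006,0],0,1]
    - [[0.004,-0.006,0],0,1]
    - [[0.006,-0.005,0],0,1]
    - [[0.005,-0.005,0],0,1]
    - [[0.007,-0.005,0],0,1]
    - [[0.006,-0.004,0],0,1]
    - [[0.007,-0.003,0],0,1]
    - [[0.008,-0.002,0],0,1]
    - [[0.006,-0.002,0],0,1]
  force: 20

```text
clock: 5.9
tool_pos: [0.5138, 0.1191, 0.2053]
eef_rot: [1.0, -0.0, -0.0, -0.0]
contact_force: [-4.8, -4.3, 0.7]
width: 0.0007
gripper_force: 2.4
```

```bash
python3 path.py 87 5 10
```

```text
5.9 [0.5138 0.1191 0.2053] [-4.8 -4.3  0.7] z corr -0.0007
37.0 [0.5738 0.1091]
[[0.005, -0.001], [0.006, -0.001], [0.006, -0.001], [0.006, 0.001], [0.006, 0.0], [0.007, 0.001], [0.006, 0.002], [0.006, 0.002], [0.006, 0.003], [0.006, 0.004]]
```

```bash
python3 - <<'E'
from h import *
im=bot.snapshot('wrist');cv2.imwrite('pics/w2.png',cv2.resize(im[:,:,::-1],(800,600)))
E
```

```text
(no output)
```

View pics/w2.png

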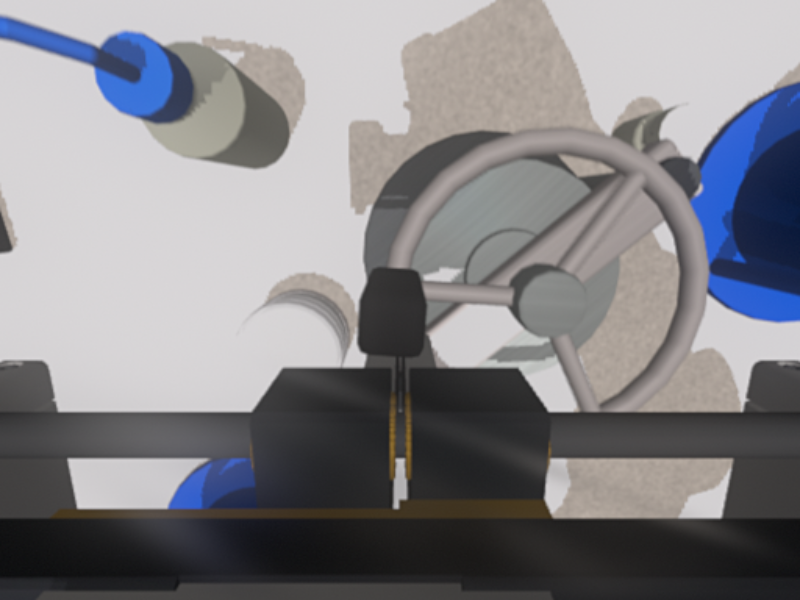

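The handle sits in front of the finger tips, at about (393,310) in the picture, and is well centred. I'll continue.

Emit:
drive_tool:
  motion:
    - [[0.005,-0.001,0],0,1]
    - [[0.006,-0.001,0],0,1]
    - [[0.006,-0.001,0],0,1]
    - [[0.006,0.001,0],0,1]
    - [[0.006,0.0,0],0,1]
    - [[0.007,0.001,0],0,1]
    - [[0.006,0.002,0],0,1]
    - [[0.006,0.002,0],0,1]
    - [[0.006,0.003,0],0,1]
    - [[0.006,0.004,0],0,1]

```text
clock: 6.95
tool_pos: [0.5733, 0.1099, 0.2054]
eef_rot: [1.0, 0.0, -0.0, -0.001]
contact_force: [-5.0, 1.5, 0.6]
width: 0.0003
gripper_force: 2.1
```

```bash
python3 path.py 37 5 10
```

```text
6.95 [0.5733 0.1099 0.2054] [-5.   1.5  0.6] z corr -0.0006
-13.0 [0.6093 0.0519]
[[0.006, 0.004], [0.005, 0.005], [0.005, 0.005], [0.005, 0.006], [0.004, 0.006], [0.003, 0.007], [0.003, 0.006], [0.002, 0.007], [0.002, 0.006], [0.001, 0.006]]
```

Emit:
drive_tool:
  motion:
    - [[0.006,0.004,0],0,1]
    - [[0.005,0.005,0],0,1]
    - [[0.005,0.005,0],0,1]
    - [[0.005,0.006,0],0,1]
    - [[0.004,0.006,0],0,1]
    - [[0.003,0.007,0],0,1]
    - [[0.003,0.006,0],0,1]
    - [[0.002,0.007,0],0,1]
    - [[0.002,0.006,0],0,1]
    - [[0.001,0.006,0],0,1]

```text
clock: 7.95
tool_pos: [0.6097, 0.051, 0.2056]
eef_rot: [1.0, 0.0, 0.0, -0.0]
contact_force: [-1.5, 4.7, -0.0]
width: 0.0
gripper_force: 2.1
```

```bash
python3 path.py -13 5 10
```

```text
7.95 [0.6097 0.051  0.2056] [-1.5  4.7 -0. ] z corr -0.0004
-63.0 [ 0.5857 -0.013 ]
[[-0.0, 0.006], [-0.0, 0.007], [-0.001, 0.007], [-0.001, 0.006], [-0.002, 0.007], [-0.003, 0.007], [-0.003, 0.006], [-0.004, 0.006], [-0.004, 0.006], [-0.006, 0.006]]
```

Emit:
drive_tool:
  motion:
    - [[0,0.006,0],0,1]
    - [[0,0.007,0],0,1]
    - [[-0.001,0.007,0],0,1]
    - [[-0.001,0.006,0],0,1]
    - [[-0.002,0.007,0],0,1]
    - [[-0.003,0.007,0],0,1]
    - [[-0.003,0.006,0],0,1]
    - [[-0.004,0.006,0],0,1]
    - [[-0.004,0.006,0],0,1]
    - [[-0.006,0.006,0],0,1]

```text
clock: 8.95
tool_pos: [0.5853, -0.0134, 0.2056]
eef_rot: [1.0, 0.0, 0.0, -0.0]
contact_force: [2.9, 4.8, 0.2]
width: 0.0005
gripper_force: 1.8
```

```bash
python3 path.py -63 5 10
```

```text
8.95 [ 0.5853 -0.0134  0.2056] [2.9 4.8 0.2] z corr -0.0004
-113.0 [ 0.5233 -0.0354]
[[-0.005, 0.004], [-0.006, 0.004], [-0.007, 0.004], [-0.007, 0.003], [-0.007, 0.003], [-0.007, 0.002], [-0.005, 0.001], [-0.006, 0.001], [-0.006, 0.0], [-0.006, 0.0]]
```

Emit:
drive_tool:
  motion:
    - [[-0.005,0.004,0],0,1]
    - [[-0.006,0.004,0],0,1]
    - [[-0.007,0.004,0],0,1]
    - [[-0.007,0.003,0],0,1]
    - [[-0.007,0.003,0],0,1]
    - [[-0.007,0.002,0],0,1]
    - [[-0.005,0.001,0],0,1]
    - [[-0.006,0.001,0],0,1]
    - [[-0.006,0,0],0,1]
    - [[-0.006,0,0],0,1]

```text
clock: 9.95
tool_pos: [0.5232, -0.0352, 0.2057]
eef_rot: [1.0, -0.0, 0.0, 0.0]
contact_force: [5.1, 1.7, 0.3]
width: 0.0003
gripper_force: 2.0
```

```bash
python3 path.py -113 5 10
```

```text
9.95 [ 0.5232 -0.0352  0.2057] [5.1 1.7 0.3] z corr -0.0003
-163.0 [ 0.4662 -0.0042]
[[-0.006, -0.0], [-0.007, -0.001], [-0.006, -0.002], [-0.006, -0.002], [-0.006, -0.003], [-0.006, -0.004], [-0.006, -0.004], [-0.005, -0.004], [-0.005, -0.005], [-0.004, -0.006]]
```

Emit:
drive_tool:
  motion:
    - [[-0.006,0,0],0,1]
    - [[-0.007,-0.001,0],0,1]
    - [[-0.006,-0.002,0],0,1]
    - [[-0.006,-0.002,0],0,1]
    - [[-0.006,-0.003,0],0,1]
    - [[-0.006,-0.004,0],0,1]
    - [[-0.006,-0.004,0],0,1]
    - [[-0.005,-0.004,0],0,1]
    - [[-0.005,-0.005,0],0,1]
    - [[-0.004,-0.006,0],0,1]

```text
clock: 10.95
tool_pos: [0.4659, -0.0039, 0.2055]
eef_rot: [1.0, -0.0, -0.0, 0.0]
contact_force: [4.2, -2.4, 0.5]
width: 0.0003
gripper_force: 1.8
```

```bash
python3 path.py -163 5 8
```

```text
10.95 [ 0.4659 -0.0039  0.2055] [ 4.2 -2.4  0.5] z corr -0.0005
-203.0 [0.4509 0.0481]
[[-0.004, -0.006], [-0.003, -0.007], [-0.003, -0.006], [-0.002, -0.007], [-0.002, -0.006], [-0.001, -0.006], [-0.0, -0.007], [-0.0, -0.007]]
```

Emit:
drive_tool:
  motion:
    - [[-0.004,-0.006,0],0,1]
    - [[-0.003,-0.007,0],0,1]
    - [[-0.003,-0.006,0],0,1]
    - [[-0.002,-0.007,0],0,1]
    - [[-0.002,-0.006,0],0,1]
    - [[-0.001,-0.006,0],0,1]
    - [[0,-0.007,0],0,1]
    - [[0,-0.007,0],0,1]
    - [[0,0,0],0,1]
    - [[0,0,0],0,1]

```text
clock: 11.95
tool_pos: [0.4509, 0.0484, 0.2053]
eef_rot: [1.0, 0.0, -0.0, -0.0]
contact_force: [0.5, -0.6, -0.2]
width: 0.0002
gripper_force: 0.0
```

Emit:
drive_tool:
  motion:
    - [[-0.003,0.007,0],0,1]
    - [[-0.003,0.008,0],0,1]
    - [[-0.003,0.007,0],0,1]
    - [[-0.003,0.007,0],0,1]
    - [[0,0,-0.035],0,1]
    - [[0,0,-0.035],0,1]
    - [[0,0,-0.035],0,1]
    - [[0,0,-0.035],0,1]
    - [[0,0,0],0,1]
    - [[0,0,0],0,1]

```text
clock: 12.95
tool_pos: [0.4394, 0.0186, 0.3458]
eef_rot: [1.0, -0.0, 0.001, 0.0]
contact_force: [0.8, 0.1, -1.0]
width: 0.0005
gripper_force: 0.0
```

```bash
python3 - <<'E'
from h import *
s=bot.state();print(s['clock'],s['tool_pos'],s['contact_force'].round(1))
P=bot.camera_params('wrist');im=bot.snapshot('wrist')
f=192/np.tan(np.radians(P['fov_y'])/2)
def px(X):
    c=np.array(P['R'])@X+P['t'];return c[:2]/c[2]*f+[P['cx'],P['cy']]
o=im[:,:,::-1].copy()
H=np.array([.530,.043]);a=np.radians(152)
for X in [(*H,.194),(*(H+.075*np.array([np.cos(a),np.sin(a)])),.245)]:
    u=px(np.array(X));cv2.circle(o,tuple(int(v) for v in u),1,(0,0,255),-1)
w=o
t=bot.snapshot('top')[150:240,205:295,::-1]
cv2.imwrite('pics/end.png',np.hstack([cv2.resize(w[:240,100:400],(500,400)),cv2.resize(cv2.resize(t,(300,300)),(300,400))[:400]]))
cv2.imwrite('pics/crop2.png',cv2.resize(t,(585,585),interpolation=cv2.INTER_CUBIC))
# dark handle blob centroid, before/after, in top crop coordinates
a=cv2.imread('pics/crop.png',0);b=cv2.imread('pics/crop2.png',0)
for g in (a,b):
    n,l,st,c=cv2.connectedComponentsWithStats((g<35).astype(np.uint8))
    for i in range(1,n):
        if st[i,4]>500: print(st[i,4],c[i].round(1))
    print()
E
```

```text
12.95 [0.43936483 0.01857909 0.34581728] [ 0.8  0.1 -1. ]
531 [327.  157.7]
738 [451.9 277.6]
2728 [214.6 393.1]

2578 [546.4 339.7]
1006 [139.9 301.9]
2052 [167.2 394.4]
618 [137.6 417.5]
```

View pics/end.png

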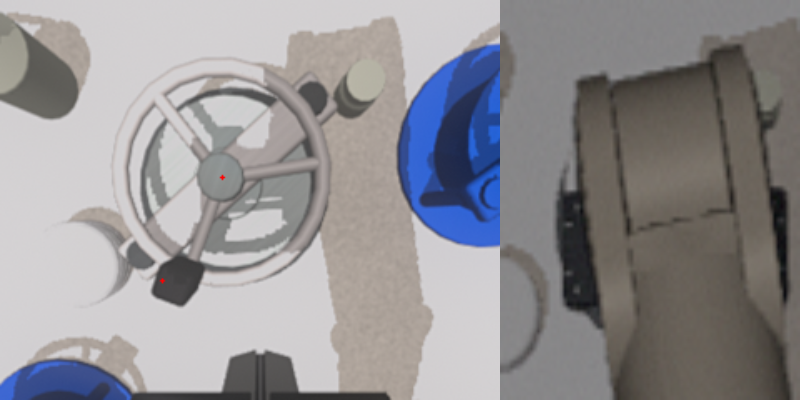

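The view shows the handle at (178,280) in the left crop, with the right spoke tilted up a few degrees. The wheel is several degrees short, so I'll measure the remainder against the first wrist picture.

```bash
python3 - <<'E'
from h import *
im=bot.snapshot('wrist');cv2.imwrite('pics/w3.png',cv2.resize(im[:,:,::-1],(800,600)))
hub=np.array([366,165.])
for n in ('w1','w3'):
    g=cv2.imread(f'pics/{n}.png').max(2)[:360]
    k,l,st,c=cv2.connectedComponentsWithStats(cv2.morphologyEx((g<85).astype(np.uint8),cv2.MORPH_OPEN,np.ones((15,15))))
    for i in range(1,k):
        if 240<c[i][0]<420 and c[i][1]<320:
            d=c[i]-hub; print(n,st[i,4],c[i].round(1),np.degrees(np.arctan2(d[1],d[0])).round(1))
E
```

```text
w1 664 [312.  250.7] 122.2
w3 1426 [322.4 260.8] 114.5
```

```bash
python3 - <<'E'
from h import *
hub=np.array([366,165.])
for n in ('w1','w3'):
    g=cv2.imread(f'pics/{n}.png')[:360]; m=((g[:,:,1]<75)&(g[:,:,0]<75)).astype(np.uint8)
    m=cv2.morphologyEx(m,cv2.MORPH_CLOSE,np.ones((5,5)));m=cv2.morphologyEx(m,cv2.MORPH_OPEN,np.ones((15,15)))
    k,l,st,c=cv2.connectedComponentsWithStats(m)
    for i in range(1,k):
        if 240<c[i][0]<420 and c[i][1]<320:
            d=c[i]-hub; print(n,st[i],c[i].round(1),np.degrees(np.arctan2(d[1],d[0])).round(1))
E
```

```text
w1 [ 295  238   41   38 1336] [314.6 256.1] 119.4
w3 [ 303  242   41   39 1355] [322.6 260.7] 114.4
```

About 5–6° remain. I'll descend, nudge the handle on to y≈0.0565, back off and rise.

Emit:
drive_tool:
  motion:
    - [[0,0,0.04],0,1]
    - [[0,0,0.04],0,1]
    - [[0,0,0.04],0,1]
    - [[0,0,0.02],0,1]
    - [[0.003,-0.008,0],0,1]
    - [[0.003,-0.008,0],0,1]
    - [[0.003,-0.008,0],0,1]
    - [[0.002,-0.005,0],0,1]
    - [[0.001,-0.005,0],0,1]
    - [[0,-0.004,0],0,1]

```text
clock: 14.1
tool_pos: [0.4518, 0.057, 0.206]
eef_rot: [1.0, -0.0, 0.001, 0.0]
contact_force: [1.5, -5.5, 1.9]
width: 0.0005
gripper_force: 2.0
```

Emit:
drive_tool:
  motion:
    - [[0,0,0],0,1]
    - [[-0.003,0.008,0],0,1]
    - [[-0.003,0.01,0],0,1]
    - [[-0.003,0.01,0],0,1]
    - [[-0.003,0.01,0],0,1]
    - [[0,0,-0.04],0,1]
    - [[0,0,-0.04],0,1]
    - [[0,0,-0.04],0,1]
    - [[0,0,-0.02],0,1]
    - [[0,0,0],0,1]

```text
clock: 15.1
tool_pos: [0.4403, 0.0185, 0.3483]
eef_rot: [1.0, -0.0, 0.002, -0.0]
contact_force: [-0.1, 0.2, 0.1]
width: 0.0005
gripper_force: 0.0
```

```bash
python3 - <<'E'
from h import *
print(bot.state()['tool_pos'])
im=bot.snapshot('wrist');cv2.imwrite('pics/w4.png',cv2.resize(im[:,:,::-1],(800,600)))
hub=np.array([366,165.])
for n in ('w1','w4'):
    g=cv2.imread(f'pics/{n}.png')[:360]; m=((g[:,:,1]<75)&(g[:,:,0]<75)).astype(np.uint8)
    m=cv2.morphologyEx(m,cv2.MORPH_CLOSE,np.ones((5,5)));m=cv2.morphologyEx(m,cv2.MORPH_OPEN,np.ones((15,15)))
    k,l,st,c=cv2.connectedComponentsWithStats(m)
    for i in range(1,k):
        if 240<c[i][0]<420 and c[i][1]<320:
            d=c[i]-hub; print(n,st[i],c[i].round(1),np.degrees(np.arctan2(d[1],d[0])).round(1))
E
```

```text
[0.44027766 0.01847163 0.34829193]
w1 [ 295  238   41   38 1336] [314.6 256.1] 119.4
w4 [ 293  240   41   39 1330] [312.9 258.6] 119.6
```

View pics/w4.png

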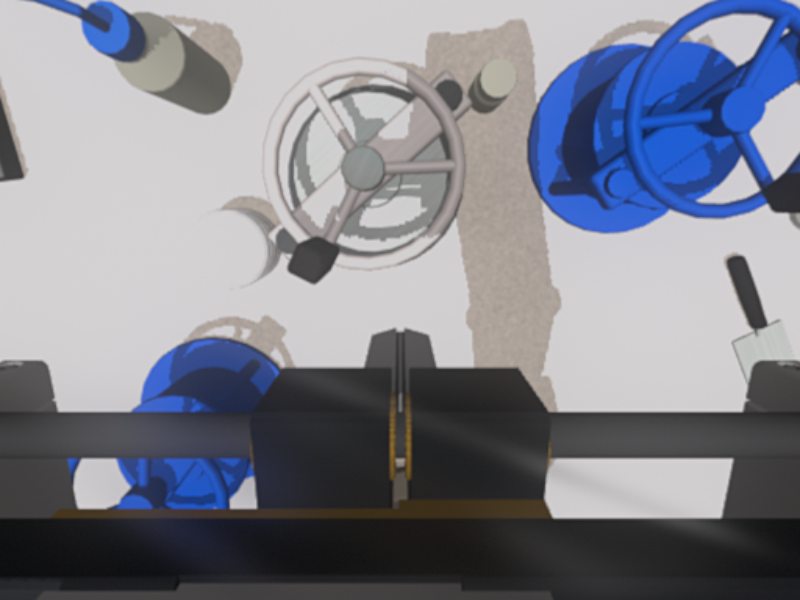

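The handle is at (313,259) and the right spoke is level, matching the starting picture. The fingers are clear of everything.

```bash
python3 -c "
from cell import bot
print(bot.close_job())"
```

```text
the job is handed in; nothing more can be done
None
```

I turned the metal press's hand wheel one full clockwise turn by pushing its handle. In the wrist camera the handle is back within about 1° of where it started, the fingers are clear, and the job is handed in; no verdict was returned.

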